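# Stand the filter head in its tapered socket and select its station

## Task

Take the steel filter head out of its sloping cradle and stand it upright, cone down, in the wider of the two tapered sockets on the vacuum manifold: set it in gently, not dropped, fully home, and let go of it. Then, not before, swing the black selector handle from the middle all the way round to its stop so that it points at the filter head. Leave the bottle, the staining jar and the petri dish where they stand.

Things in the scene. Friction and masses are not known exactly. Their poses are not given: they have to be found in the camera images.
- filter_head: Loose closed round steel part 139 mm long, 0.2 to 0.4 kg. Origin: nose tip centre; z axis along it towards the grip stub. Along z: tapered nose, 16 mm diameter at z = 0 to 38 at z = 52 mm; body of 60 mm diameter, z = 52 to 97; grip stub of 26 mm diameter, z = 97 to 139. Starts in the cradle, axis sloping 45 degrees, stub end up, towards the robot and its right.
- filter_center (a point): Point on the filter head's axis, half-way along it (69.5 mm from the nose tip and from the stub's end), axes as the filter head's. When it is fully seated in the wide socket this point is about 22 mm above the socket's mouth (46 mm if put in the narrow socket by mistake).
- cradle: Fixed steel cradle, base plate 80 x 84 x 8 mm; a 45-degree V trough under the filter head's body and a slotted plate below its shoulder. Open above: the filter head lifts out straight up or along its axis. Origin at bench height, 18 mm behind the plate's centre; its -x axis is the horizontal direction in which the stub end points.
- manifold: Fixed aluminium manifold bar, 76 mm (x) x 268 mm (y) x 21 mm high. Origin at the centre of its underside. The two sockets stand on it 100 mm to either side along its y axis (which one is on which side varies), the selector in the middle.
- socket_wide_mouth (a point): Centre of the mouth (rim plane, 79 mm above the bench) of the wide socket, which fits the filter head's nose: fixed round aluminium pedestal, 62 mm across, 58 mm high, with a black rubber tapered hole of 36 mm diameter at the mouth, same taper as the nose (12 degrees a side), open below. z axis up.
- socket_narrow_mouth (a point): Centre of the mouth of the narrow socket, alike outside and of the same height, but with a tapered hole of only 26 mm diameter at the mouth. Not to be used.
- selector (a joint): Angle of the selector handle about a vertical axis, rad. 0: it points along the manifold's -x axis (the middle, off). Positive turns it anticlockwise seen from above: +1.571 (a stop) points along the manifold's -y axis, -1.571 (a stop) along its +y axis. It stays where it is left; turning takes about 0.1 N m, under 3 N at the grip.
- selector_hub (a point): Point on the selector's axis, at the handle's mid-height (54 mm above the bench); axes as the manifold's.
- selector_grip (a point): Point on the handle, 40 mm from its axis, at mid-height. The handle is a straight black bar reaching 60 mm from the axis, 12 mm wide, 22 mm tall (43 to 65 mm above the bench), on a round steel hub 44 mm across and 40 mm high. Axes turn with the handle; it points along its own -x.
- microscope: Fixed microscope behind and left of the cradle; origin under its foot. Mind it when moving: its stage (130 mm high) and foot reach to x = 0.535 m, its eyepieces, 300 to 360 mm above the bench, to x = 0.47 m between y = -0.055 and 0.07 m; its top is 480 mm high.
- stain_bottle: Bystander: brown glass bottle with white cap, 53 mm across, 120 mm tall; origin under its centre.
- staining_jar: Bystander: clear staining jar with white lid, 57 mm across, 97 mm tall; origin under its centre.
- petri: Bystander: petri dish, 61 mm across, 15 mm tall; origin under its centre.

How it is judged:
On the way, in this order (a step that is already met when the one before it is completed fails the run):
1. the filter head stands fully seated and released in the wide socket while the selector is still near the middle (within 0.6 rad) (horizontal distance between filter_center and socket_wide_mouth below 0.005 m and z of filter_center in the frame of socket_wide_mouth between 0.015 and 0.0265 m and angle between filter_center's own z axis and vertical below 0.07 rad and contact force between the fingers and filter_head below 0.05 N and linear speed of filter_head below 0.02 m/s and value of joint selector between -0.6 and 0.6 rad), for 0.2 s.
2. the selector handle points at the filter head, at its stop (within 0.2 rad) (((y of socket_wide_mouth in the frame of manifold above 0 m and value of joint selector below -1.37 rad) or (y of socket_wide_mouth in the frame of manifold below 0 m and value of joint selector above 1.37 rad))), for 0.2 s.
At the end, for the whole second after the job is handed in: The filter head stands released and at rest in the wide socket: centre within 5 mm of the socket axis, upright within 4 degrees, 15 to 26.5 mm above the mouth. The handle points at it, within 0.2 rad of that stop. Bottle, jar and dish are at rest (horizontal distance between filter_center and socket_wide_mouth below 0.005 m and z of filter_center in the frame of socket_wide_mouth between 0.015 and 0.0265 m and angle between filter_center's own z axis and vertical below 0.07 rad and contact force between the fingers and filter_head below 0.05 N and linear speed of each of filter_head, stain_bottle, staining_jar, petri below 0.02 m/s and ((y of socket_wide_mouth in the frame of manifold above 0 m and value of joint selector below -1.37 rad) or (y of socket_wide_mouth in the frame of manifold below 0 m and value of joint selector above 1.37 rad))); the robot touches nothing.
It fails at once if the filter head is let fall into the wide socket (faster than 0.45 m/s as its cone goes in) (horizontal distance between filter_center and socket_wide_mouth below 0.03 m and z of filter_center in the frame of socket_wide_mouth below 0.05 m and linear speed of filter_head above 0.45 m/s).
It fails at once if the bottle is moved by more than 30 mm or tipped (distance of stain_bottle from where it was at the start of the episode above 0.03 m or angle between stain_bottle's own z axis and vertical above 0.4 rad).
It fails at once if the staining jar is moved by more than 30 mm or tipped (distance of staining_jar from where it was at the start of the episode above 0.03 m or angle between staining_jar's own z axis and vertical above 0.4 rad).
It fails at once if the petri dish is moved by more than 30 mm or tipped (distance of petri from where it was at the start of the episode above 0.03 m or angle between petri's own z axis and vertical above 0.4 rad).
It also fails if it takes over 61 s, if anything falls off the work surface, if the arm or the gripper's body presses on something with over 40 N, if the wrist force passes 120 N, or if a joint passes its speed limit or range.

## Robot

A 6-joint arm with a two-finger parallel gripper is mounted at the origin on a cart in front of the work surface, level with it; the furniture and walls round the work are solid. World frame = base frame: x ahead of the robot, y to its left, z up, the work surface at z = 0. Lengths are in m, angles in rad, forces in N, time in s.
With the tool pointing down it reaches from about 0.25 to 0.725 m from the base axis. Payload 4 kg.
Tool frame: the origin (TCP) lies on the centre line of the jaws, within the pads' length; the fingertips stand 19 mm ahead of it and the grasp point (between the pads) is the TCP (bot.tip_reach is the distance from the TCP to the fingertips, in m); z points along the fingers, y is the line along which they close (so a half turn about z gives the same grasp; the last joint's range is limited). The gripper opens to 85 mm and grips with 20 to 120 N. Pads are 22 mm wide; open, the fingers measure 114 mm over their backs; the gripper's body (76 mm by 85 mm) begins 54 mm behind the grasp point. The pads swing forward as they close: fully open they stand 13 mm farther back than shut.
Start: joints at [-1.285, 0.241, 0.005, 1.335, 0, 1.571], TCP at [0.141, -0.48, 0.227] pointing down, gripper open.
Joint ranges: [-2.72, 2.72], [-1.05, 1.87], [-1.09, 1.28], [-1.99, 2.15], [-1.42, 1.44], [-3.14, 3.14]. Speed limits (rad/s): [2.79, 2.79, 3.14, 3.14, 3.14, 3.14].

## Interface

Orientations are given as a unit quaternion [w, x, y, z].
In Python, from bench import get_obs, vision, workorder, bot gives the robot as it stands.
- The arm moves only by the tool send_rows, never from a script. Its argument "moves" is a list of rows, each a list of 5 numbers: the shift along the tool's x, y, z in units of 200 mm (1.0 is 200 mm), then the turn about the tool's z in units of 120 degrees (1.0 is 120 degrees), then the opening, from 0 (shut) to 1 (fully open). In form: [[dx, dy, dz, turn, gripper], ...]. A call has 1 to 8 rows; each row is the pose to reach, as a shift and turn from the pose commanded when the call began, along the tool's axes at that moment; what a row does not reach only later rows make up. A row lasts 1/10 s, in which the tool goes at most 50 mm and 8.59 degrees, less where a joint would pass 70% of its speed; a pose out of reach is approached as far as the arm can. A call with a number of a shift or a turn outside -1 to 1 is refused whole. A call with a gripper value outside its range is refused whole. The fingers move at their own pace and stop on an object; the grip force is fixed at half the most. Time passes only in rows, so rows that repeat a pose let the fingers close. It gives the time, the measured TCP pose, the force, the opening and the grip force at its end, in the units of the state.
- get_obs(): the state, without advancing time (a new reading comes with each control period).
- vision.snapshot(name): name is "scene" or "top"; returns (picture, depth): 384x512x3 uint8, blue, green, red; 384x512 float32, m along the optical axis (not along the pixel's ray), 0 where there is no reading.
- vision.camera_params(name): a dict with "fovy" (degrees; the focal length in pixels is half the picture's height over the tangent of half this angle, whatever the lens; pixels are square), "cx", "cy" (the principal point, pixels), "extrinsics" (4x4, takes a point from world to camera coordinates). Camera axes: x right, y down, z forward; pixel columns grow to the right and rows downward; lengths in m; the calibration is good to about 2 mm. A picture is of the moment at which its call begins. camera_params takes no time and is no camera call.
- workorder.sign_off(): hands the job in; it is judged then, once.
The state is a dict: "clock": time; "q": joint angles; "joint_vel": joint speeds; "tau": joint torques, N m; "position": TCP position; "ee_rot": TCP orientation; "ft_force": force on the tool from outside, world axes, zero at the start; "ft_torque": the same for the moment, N m; "finger_gap": finger opening in m; "grasp_force": force on a finger pad.
Only numpy, scipy, OpenCV 4.12 (cv2) and the standard library are available. Lean on these libraries where they do the work, as an engineer would, in place of code of your own. Each camera call takes 0.05 s, during which the arm holds its last target. There are 200 camera calls.

## Working session

There is one attempt and no reset: what is moved stays moved. The work goes in short steps, Python scripts to look and compute and a tool call to move; the robot and the scene stay as the last step left them, time stands still between calls to the robot, and variables do not carry over. Pictures are saved under pics/ and viewed, at most 10 in all, crops included, and the job is handed in when it is done.

Besides the shell and the picture viewer there is one more tool, called as name(argument=value, ...), one argument or row to a line, values as JSON. send_rows: Moves the arm, as the interface text tells. Its arguments: {"type":"object","properties":{"moves":{"type":"array"}},"required":["moves"]}

```bash
mkdir -p pics; cat > h.py <<'E'
import numpy as np, cv2
from bench import get_obs, vision, workorder, bot
def cam(n):
    p=vision.camera_params(n); f=192/np.tan(np.radians(p['fovy'])/2)
    return f,p['cx'],p['cy'],np.array(p['extrinsics'])
def cloud(n,d):
    f,cx,cy,E=cam(n); v,u=np.mgrid[:384,:512]
    P=np.stack([(u-cx)/f*d,(v-cy)/f*d,d],-1)
    W=(P-E[:3,3])@E[:3,:3]; W[d==0]=np.nan
    return W
def ray(n,u,v,z):
    f,cx,cy,E=cam(n); R=E[:3,:3]; o=-R.T@E[:3,3]; r=R.T@np.array([(u-cx)/f,(v-cy)/f,1])
    return o+r*(z-o[2])/r[2]
E
python3 - <<'E'
from h import *
for n in ('top','scene'):
    im,d=vision.snapshot(n); np.savez(f'{n}0.npz',im=im,d=d); cv2.imwrite(f'pics/{n}0.png',im)
    f,cx,cy,E=cam(n); print(n,f,cx,cy,-E[:3,:3].T@E[:3,3],E[:3,:3].round(3).tolist(),(d==0).mean())
o=get_obs(); print({k:np.round(v,3).tolist() for k,v in o.items()}, bot.tip_reach)
E
```

```text
top 428.337708410069 260.8122493382493 189.1316504931179 [ 0.44921191 -0.08857603  1.13603737] [[0.029, -0.999, 0.022], [-0.994, -0.031, -0.107], [0.107, -0.018, -0.994]] 0.003962198893229167
scene 441.94878698850437 256.86376085508346 192.73119075415815 [0.01636966 0.67260318 0.83905965] [[-0.812, -0.584, 0.003], [-0.368, 0.508, -0.778], [0.453, -0.633, -0.628]] 0.003814697265625
{'clock': 0.1, 'q': [-1.285, 0.241, 0.004, 1.335, -0.0, 1.571], 'joint_vel': [-0.0, -0.001, 0.005, -0.0, 0.0, 0.001], 'tau': [-0.0, -37.314, 25.301, 0.011, 0.0, -0.0], 'position': [0.141, -0.479, 0.227], 'ee_rot': [-0.001, 0.99, 0.142, -0.0], 'ft_force': [0.171, 0.906, -0.018], 'ft_torque': [0.009, -0.004, 0.022], 'grasp_force': 0.0, 'finger_gap': 0.085} 0.019
```

View pics/top0.png

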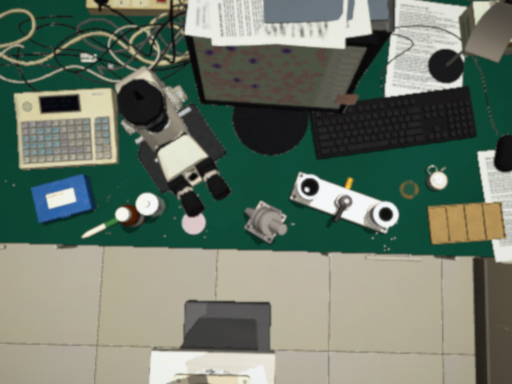

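View pics/scene0.png

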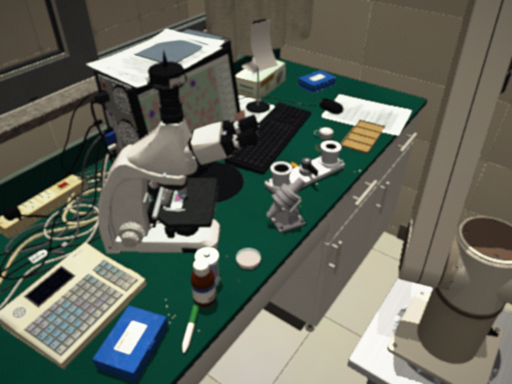

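```bash
python3 - <<'E'
from h import *
A=np.load('top0.npz'); im,d=A['im'],A['d']; W=cloud('top',d)
c=im[160:260,225:415]; cv2.imwrite('pics/crop.png',cv2.resize(c,None,fx=4.2,fy=4.2,interpolation=cv2.INTER_CUBIC))
# sockets: ring pixels with z~79mm
z=W[...,2]; m=np.zeros(z.shape,bool); m[165:245,285:410]=1
print('bench z',np.nanmedian(z[228:240,300:340]))
ring=((z>0.070)&(z<0.088)&m).astype(np.uint8)
n,l,s,ce=cv2.connectedComponentsWithStats(ring)
for i in range(1,n):
    if s[i,4]>60:
        q=l==i; u0=s[i]; 
        cnt,_=cv2.findContours(q.astype(np.uint8),cv2.RETR_EXTERNAL,cv2.CHAIN_APPROX_NONE)
        (uc,vc),r=cv2.minEnclosingCircle(max(cnt,key=len))
        p=W[q]; print('sock',s[i],uc,vc,r,ray('top',uc,vc,.079),np.nanmedian(p[:,2]), (p[:,:2].min(0)+p[:,:2].max(0))/2)
        # dark hole
        g=im.max(2); yy,xx=np.mgrid[:384,:512]; h=(np.hypot(xx-uc,yy-vc)<r-2)&(g<70)
        print(' hole px',h.sum(),'eq dia mm',2*np.sqrt(h.sum()/np.pi)*(1.057/428)*1000, ray('top',xx[h].mean(),yy[h].mean(),.079))
# handle: dark pixels at z 0.055..0.075
hd=m&(z>.055)&(z<.07)&(im.max(2)<80)
v,u=np.nonzero(hd); print('handle',hd.sum(), W[hd][:,:2].mean(0), W[hd][:,:2].min(0),W[hd][:,:2].max(0))
# filter
fm=np.zeros(z.shape,bool); fm[195:248,240:292]=1
q=fm&(z>0.03); print('filter px',q.sum(), 'zmax',np.nanmax(z[fm]))
for a,b in((.03,.05),(.05,.07),(.07,.09),(.09,.11),(.11,.13),(.13,.16)):
    k=fm&(z>a)&(z<b); print(a,k.sum(),W[k].mean(0).round(4) if k.any() else '')
np.set_printoptions(linewidth=250)
print((z[200:246:2,244:290:2]*1000).round().astype(int))
E
```

```text
bench z 0.0002418404042863349
sock [297 175  25  25 366] 309.0 187.22222900390625 12.425186157226562 [ 0.57187522 -0.22803296  0.079     ] 0.0791885910758417 [ 0.57263949 -0.22808213]
 hole px 174 eq dia mm 36.75876415117246 [ 0.57515502 -0.23073277  0.079     ]
sock [372 202  26  25 452] 384.6111145019531 214.5370330810547 12.863871574401855 [ 0.50959513 -0.41731254  0.079     ] 0.078666894675533 [ 0.51096139 -0.41826003]
 hole px 116 eq dia mm 30.01340524856098 [ 0.51167457 -0.41934306  0.079     ]
handle 169 [ 0.52905728 -0.3060394 ] [ 0.48793139 -0.43141119] [ 0.58878635 -0.21420415]
filter px 926 zmax 0.13829382790487313
0.03 27 [ 0.5102 -0.0758  0.0427]
0.05 74 [ 0.4926 -0.098   0.0616]
0.07 194 [ 0.4833 -0.1207  0.0824]
0.09 330 [ 0.4868 -0.1169  0.1007]
0.11 253 [ 0.4787 -0.1333  0.1178]
0.13 48 [ 0.4676 -0.1532  0.1331]
[[                   1                   -1                    0                   -1                    4                   -2                    0                    2                   -1                    2                    4
                     6    
[... 10372 characters left out ...]
                  6                    1                   -2                   -1                    2                    0
                    -2]
 [                  -2                   -2                   -3                   -1                   -4                    0                    0                    0                    0                   -1                   -3
                     3                   -3                    0                   -2                    3                    0                    0                    2                    4                    2                   -1
                     1]]<stdin>:27: RuntimeWarning: invalid value encountered in cast
```

View pics/crop.png

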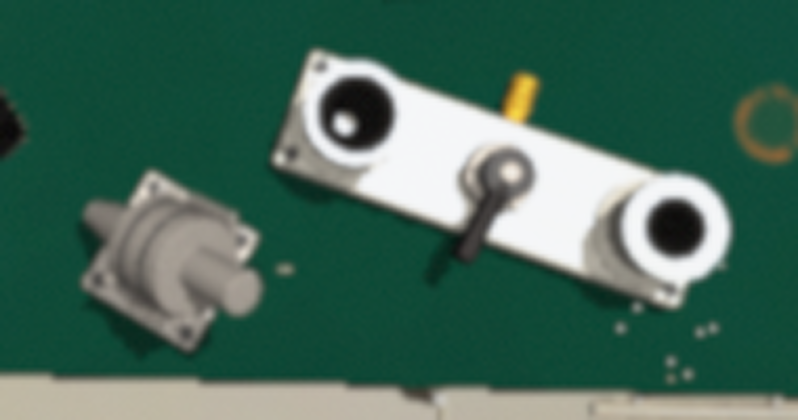

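```bash
python3 - <<'E'
from h import *
from scipy.optimize import least_squares
A=np.load('top0.npz'); W=cloud('top',A['d']); B=W[195:246,242:292].reshape(-1,3); P=B[(B[:,2]>.085)]
P=P[np.hypot(P[:,0]-.48,P[:,1]+.125)<.07]
def res(p,full=False):
    a=np.array([np.cos(p[3]),np.sin(p[3]),1])/np.sqrt(2)
    r=P-p[:3]; s=r@a; rho=np.linalg.norm(r-s[:,None]*a,axis=1)
    # profile distance: signed distance to two stacked cylinders
    def cyl(s0,s1,R):
        q=np.stack([rho-R,np.abs(s-(s0+s1)/2)-(s1-s0)/2],-1)
        return np.minimum(q.max(1),0)+np.linalg.norm(np.maximum(q,0),axis=1)
    return np.minimum(cyl(.052,.097,.03),cyl(.09,.139,.013))
yaw=np.arctan2(-.0774,-.0426); e=np.array([.465,-.155,.127]); a=np.array([np.cos(yaw),np.sin(yaw),1])/2**.5
S=least_squares(res,[*(e-.139*a),yaw],loss='soft_l1',f_scale=.002); p=S.x
a=np.array([np.cos(p[3]),np.sin(p[3]),1])/2**.5
print(len(P),p,'med|r|',np.median(abs(S.fun)),'s=120:',p[:3]+.12*a,'end',p[:3]+.139*a,'tip yawdir',a)
# needed tool yaw
o=get_obs(); from scipy.spatial.transform import Rotation as R
w,x,y,z=o['ee_rot']; M=R.from_quat([x,y,z,w]).as_matrix(); print(M.round(3))
c=np.array([-np.sin(p[3]),np.cos(p[3]),0]); t=M.T@c; print('turn deg for y||closing',np.degrees(np.arctan2(-t[0],t[1])))
print('shift tool', M.T@(p[:3]+.12*a-o['position'])/.2)
E
```

```text
718 [ 0.51160639 -0.07482736  0.0296563  -2.08329358] med|r| 0.0007737453465817539 s=120: [ 0.46999837 -0.14877851  0.11450912] end [ 0.46341044 -0.16048744  0.12794414] tip yawdir [-0.34673348 -0.6162596   0.70710678]
[[ 0.959  0.282 -0.001]
 [ 0.282 -0.959  0.002]
 [-0.    -0.002 -1.   ]]
turn deg for y||closing -44.2614919906232
shift tool [ 2.04496506 -1.11987815  0.56257534]
```

send_rows(
  moves=[
    [1,-0.55,0,-0.369,1],
    [1,-0.55,0,-0.369,1],
    [1,-0.55,0,-0.369,1],
    [1,-0.55,0,-0.369,1],
    [1,-0.55,0,-0.369,1],
    [1,-0.55,0,-0.369,1],
    [1,-0.55,0,-0.369,1],
    [1,-0.55,0,-0.369,1],
  ],
)

```text
clock: 0.9
position: [0.3013, -0.3182, 0.2272]
ee_rot: [-0.0, 0.864, 0.504, -0.0]
ft_force: [-0.4, -1.1, -0.3]
finger_gap: 0.0852
grasp_force: 0.0
```

```bash
cat >> h.py <<'E'
from scipy.spatial.transform import Rotation as R
def M():
    w,x,y,z=get_obs()['ee_rot']; return R.from_quat([x,y,z,w]).as_matrix()
def to(p):
    o=get_obs(); print('t',round(o['clock'],2),'pos',np.round(o['position'],4),'yaw of tool y',np.degrees(np.arctan2(M()[1,1],M()[0,1])).round(2),'ft',np.round(o['ft_force'],1),'gap',round(o['finger_gap'],4),o['grasp_force'])
    print('shift',(M().T@(np.array(p)-o['position'])/.2).round(3)); 
E
python3 - <<'E'
from h import *
to([.470,-.1488,.18]); print(M().round(3),get_obs()['q'], 'want y yaw',np.degrees(-2.0833)+90)
E
```

```text
t 0.9 pos [ 0.3013 -0.3182  0.2272] yaw of tool y -29.46 ft [-0.4 -1.1 -0.3] gap 0.0852 0.0
shift [1.153 0.318 0.235]
[[ 0.492  0.871 -0.001]
 [ 0.871 -0.492  0.   ]
 [-0.    -0.001 -1.   ]] [-8.12488356e-01  1.18927332e-01 -1.45410352e-01  1.30698111e+00
 -3.66754636e-04  1.27256774e+00] want y yaw -29.3642974596044
```

send_rows(
  moves=[
    [0.6,0.318,0,0,1],
    [1,0.318,0,0,1],
    [1,0.318,0,0,1],
    [1,0.318,0,0,1],
    [1,0.318,0.1,0,1],
    [1,0.318,0.1,0,1],
  ],
)

```text
clock: 1.5
position: [0.4546, -0.1739, 0.205]
ee_rot: [-0.002, 0.863, 0.505, -0.002]
ft_force: [-0.9, -0.5, 0.3]
finger_gap: 0.0853
grasp_force: 0.0
```

```bash
python3 - <<'E'
from h import *
to([.470,-.1488,.1145])
E
```

```text
t 1.5 pos [ 0.4546 -0.1739  0.205 ] yaw of tool y -29.31 ft [-0.9 -0.5  0.3] gap 0.0853 0.0
shift [0.147 0.008 0.452]
```

send_rows(
  moves=[
    [0.137,0.007,0,0,1],
    [0.137,0.007,0.2,0,1],
    [0.137,0.007,0.35,0,1],
    [0.137,0.007,0.44,0,1],
    [0.137,0.007,0.44,0,1],
    [0.137,0.007,0.44,0,1],
  ],
)

```text
clock: 2.1
position: [0.4694, -0.153, 0.1201]
ee_rot: [0.0, 0.864, 0.504, -0.0]
ft_force: [0.1, -0.0, -0.4]
finger_gap: 0.0856
grasp_force: 0.0
```

```bash
python3 - <<'E'
from h import *
to([.469,-.1507,.1166])
im,d=vision.snapshot('scene'); cv2.imwrite('pics/s1.png',cv2.resize(im[120:270,200:400],None,fx=4,fy=4,interpolation=cv2.INTER_CUBIC))
E
```

```text
t 2.1 pos [ 0.4694 -0.153   0.1201] yaw of tool y -29.52 ft [ 0.1 -0.  -0.4] gap 0.0856 0.0
shift [ 0.009 -0.007  0.017]
```

View pics/s1.png

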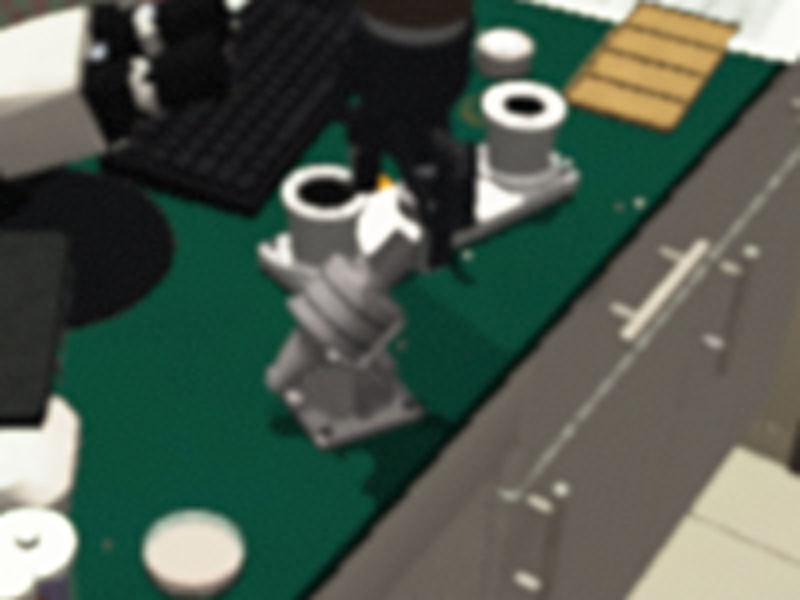

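The fingers straddle the stub (crop 440,210) and the wide socket (325,190) stays clear. I'll close the gripper.

send_rows(
  moves=[
    [0,0,0,0,1],
    [0,0,0,0,0.3],
    [0,0,0,0,0],
    [0,0,0,0,0],
    [0,0,0,0,0],
    [0,0,0,0,0],
    [0,0,0,0,0],
    [0,0,0,0,0],
  ],
)

```text
clock: 2.95
position: [0.4702, -0.1513, 0.1201]
ee_rot: [0.0, 0.863, 0.505, 0.0]
ft_force: [-1.1, 1.0, 5.3]
finger_gap: 0.0217
grasp_force: 58.5
```

```bash
python3 - <<'E'
from h import *
to([.469,-.1507,.1166])
E
```

```text
t 2.95 pos [ 0.4702 -0.1513  0.1201] yaw of tool y -29.33 ft [-1.1  1.   5.3] gap 0.0217 58.52497637271881
shift [-0.    -0.007  0.017]
```

send_rows(
  moves=[
    [0,0,-0.05,0,0],
    [0,0,-0.1,0,0],
    [0,0,-0.2,0,0],
    [0,0,-0.3,0,0],
    [0,0,-0.4,0,0],
    [0,0,-0.5,0,0],
    [0,0,-0.5,0,0],
  ],
)

```text
clock: 3.65
position: [0.4714, -0.1521, 0.2224]
ee_rot: [0.002, 0.863, 0.505, 0.002]
ft_force: [-0.3, -0.6, -2.4]
finger_gap: 0.0211
grasp_force: 66.8
```

```bash
python3 - <<'E'
from h import *
to([.5724,-.2283,.22])
im,d=vision.snapshot('scene'); np.savez('s2.npz',im=im,d=d)
cv2.imwrite('pics/s2.png',cv2.resize(im[80:230,200:400],None,fx=4,fy=4,interpolation=cv2.INTER_CUBIC))
E
```

```text
t 3.65 pos [ 0.4714 -0.1521  0.2224] yaw of tool y -29.34 ft [-0.3 -0.6 -2.4] gap 0.0211 66.75246834754944
shift [-0.085  0.627  0.015]
```

View pics/s2.png

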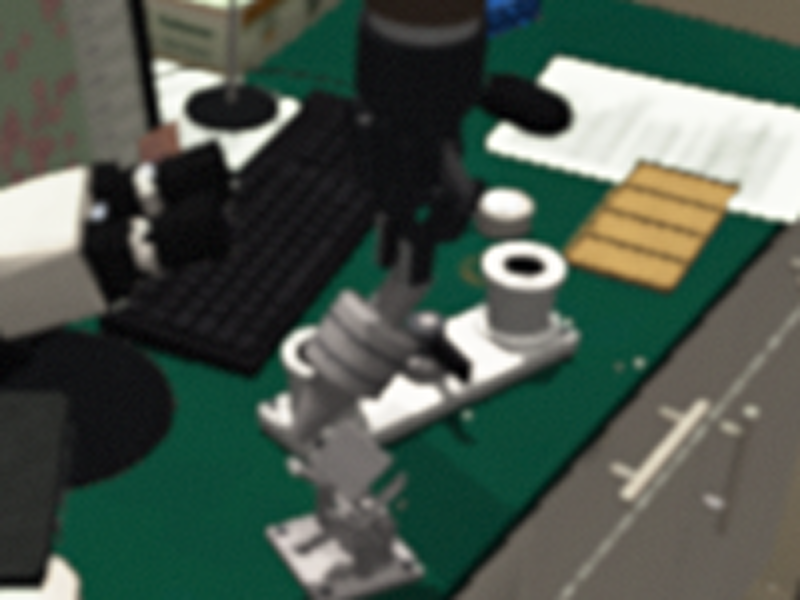

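```bash
cat >> h.py <<'E'
from scipy.optimize import least_squares
def fit_head(W,im,p0,zmin,rad=.12):
    """p0: tip xyz, yaw of stub direction, elevation. Returns fit, n, median residual"""
    ax=lambda p: np.array([np.cos(p[3])*np.cos(p[4]),np.sin(p[3])*np.cos(p[4]),np.sin(p[4])])
    c=np.array(p0[:3])+.07*ax(p0)
    with np.errstate(invalid='ignore'):
        k=(np.linalg.norm(W-c,axis=2)<.085)&(W[...,2]>zmin)&(im.max(2)>75)
    P=W[k]
    def res(p):
        a=ax(p); r=P-p[:3]; s=r@a; rho=np.linalg.norm(r-s[:,None]*a,axis=1)
        def cyl(s0,s1,Rr):
            q=np.stack([rho-Rr,np.abs(s-(s0+s1)/2)-(s1-s0)/2],-1)
            return np.minimum(q.max(1),0)+np.linalg.norm(np.maximum(q,0),axis=1)
        Rc=.008+.011*np.clip(s,0,.052)/.052
        return np.minimum.reduce([cyl(.052,.097,.03),cyl(.09,.139,.013),cyl(0,.052,Rc)])
    S=least_squares(res,p0,loss='soft_l1',f_scale=.002)
    return S.x,len(P),np.median(abs(S.fun)),ax(S.x),P
E
python3 - <<'E'
from h import *
A=np.load('s2.npz'); W=cloud('scene',A['d'])
p,n,r,a,P=fit_head(W,A['im'],[.5115,-.075,.133,-2.083,.785],.11)
o=get_obs()['position']; s=(o-p[:3])@a
print(n,r,p,'elev',np.degrees(p[4]),'axis',a,'TCP s',s,'offset tool axes',M().T@(o-p[:3]-s*a))
E
```

```text
508 0.0009525960255876847 [ 0.50844657 -0.09077317  0.1206047  -2.07488102  0.92734337] elev 53.1328609851437 axis [-0.28978511 -0.52533644  0.80002889] TCP s 0.12301631770059084 offset tool axes [ 0.00200049 -0.00372724 -0.00153235]
```

```bash
python3 - <<'E'
from h import *
to([.5376,-.29,.2034])
E
```

```text
t 3.7 pos [ 0.4705 -0.1518  0.2205] yaw of tool y -29.35 ft [-0.7  0.6 -2.9] gap 0.0216 67.28614211082458
shift [-0.438  0.631  0.087]
```

send_rows(
  moves=[
    [-0.03,0.05,0,0,0],
    [-0.1,0.14,0,0,0],
    [-0.18,0.25,0,0,0],
    [-0.26,0.37,0,0,0],
    [-0.34,0.48,0,0,0],
    [-0.4,0.57,0,0,0],
    [-0.44,0.63,0,0,0],
    [-0.44,0.63,0,0,0],
  ],
)

```text
clock: 4.5
position: [0.5364, -0.2922, 0.2165]
ee_rot: [-0.001, 0.864, 0.504, -0.001]
ft_force: [-0.6, -0.6, -3.3]
finger_gap: 0.0213
grasp_force: 67.7
```

```bash
python3 - <<'E'
from h import *
to([.5376,-.29,.2034])
im,d=vision.snapshot('scene'); W=cloud('scene',d)
p,n,r,a,P=fit_head(W,im,[.574,-.226,.118,-2.075,.92],.10)
o=get_obs()['position']; s=(o-p[:3])@a
print(n,r,p,'elev',np.degrees(p[4]),'TCP s',s,'offset tool axes',M().T@(o-p[:3]-s*a),'tip from TCP, tool',M().T@(p[:3]-o))
# socket rim in scene cloud
k=(abs(W[...,2]-.079)<.004)&(np.hypot(W[...,0]-.572,W[...,1]+.228)<.045)
Q=W[k]; print('rim',len(Q),(Q.max(0)+Q.min(0))/2,Q.max(0)-Q.min(0))
im,d=vision.snapshot('top'); cv2.imwrite('pics/t3.png',cv2.resize(im[150:250,260:400],None,fx=5,fy=5,interpolation=cv2.INTER_CUBIC))
E
```

```text
t 4.5 pos [ 0.5364 -0.2922  0.2165] yaw of tool y -29.48 ft [-0.6 -0.6 -3.3] gap 0.0213 67.73348808288574
shift [ 0.012 -0.     0.065]
395 0.0011681365737428208 [ 0.57246461 -0.23398354  0.11217073 -2.08734578  0.95719041] elev 54.84297081095416 TCP s 0.12437264648111632 offset tool axes [ 0.00418016 -0.00366278 -0.00292403] tip from TCP, tool [0.06746479 0.00427005 0.10458615]
rim 188 [ 0.57597057 -0.22823681  0.0789829 ] [0.06256537 0.06231409 0.00794099]
```

send_rows(
  moves=[
    [0.035,0,0,0,0],
    [0.035,0,0.08,0,0],
    [0.035,0,0.14,0,0],
    [0.035,0,0.18,0,0],
    [0.035,0,0.21,0,0],
    [0.035,0,0.225,0,0],
    [0.035,0,0.225,0,0],
  ],
)

```text
clock: 5.3
position: [0.5399, -0.2837, 0.1741]
ee_rot: [-0.0, 0.863, 0.505, -0.0]
ft_force: [-0.5, -0.6, -3.1]
finger_gap: 0.0212
grasp_force: 67.3
```

```bash
python3 - <<'E'
from h import *
to([.5724,-.2283,.17])
im,d=vision.snapshot('scene'); cv2.imwrite('pics/s4.png',cv2.resize(im[80:230,220:370],None,fx=4,fy=4,interpolation=cv2.INTER_CUBIC))
E
```

```text
t 5.3 pos [ 0.5399 -0.2837  0.1741] yaw of tool y -29.34 ft [-0.5 -0.6 -3.1] gap 0.0212 67.29904532432556
shift [0.321 0.006 0.02 ]
```

View pics/s4.png

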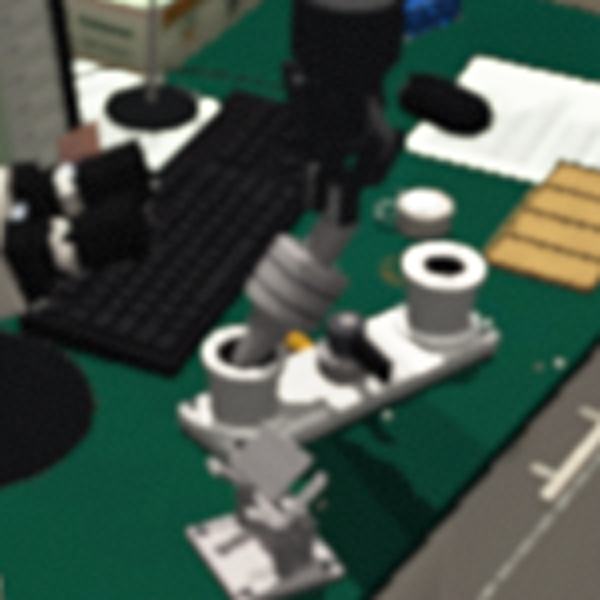

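send_rows(
  moves=[
    [0,0,0.03,0,0],
    [0.02,0,0.025,0,0],
    [0.05,0,0.015,0,0],
    [0.08,0,0.005,0,0],
    [0.11,0,-0.005,0,0],
    [0.14,0,-0.01,0,0],
    [0.17,0,-0.015,0,0],
    [0.17,0,-0.015,0,0],
  ],
)

```text
clock: 6.15
position: [0.5568, -0.2524, 0.1769]
ee_rot: [-0.001, 0.863, 0.506, -0.0]
ft_force: [-0.5, -0.3, -1.7]
finger_gap: 0.0196
grasp_force: 56.9
```

```bash
cat >> h.py <<'E'
def head(p0,zmin=.085):
    im,d=vision.snapshot('scene'); W=cloud('scene',d)
    p,n,r,a,P=fit_head(W,im,p0,zmin)
    o=get_obs()['position']; print(n,r.round(4),'tip',p[:3].round(4),'yaw',p[3].round(3),'elev',np.degrees(p[4]).round(1),'TCP s',((o-p[:3])@a).round(4),'tip from TCP tool',(M().T@(p[:3]-o)).round(4))
    return im
E
python3 - <<'E'
from h import *
to([.5724,-.2283,.178])
head([.576,-.226,.063,-2.075,1.15])
E
```

```text
t 6.15 pos [ 0.5568 -0.2524  0.1769] yaw of tool y -29.24 ft [-0.5 -0.3 -1.7] gap 0.0196 56.92088842391968
shift [ 0.143  0.009 -0.005]
257 0.0008 tip [ 0.5808 -0.2257  0.0589] yaw -2.214 elev 68.7 TCP s 0.1229 tip from TCP tool [0.0354 0.0082 0.1178]
```

send_rows(
  moves=[
    [0.03,0,0,0,0],
    [0.06,0,0,0,0],
    [0.09,0,0,0,0],
    [0.12,0,0,0,0],
    [0.145,0.005,0,0,0],
    [0.165,0.005,0,0,0],
    [0.165,0.005,0,0,0],
  ],
)

```text
clock: 6.9
position: [0.5745, -0.2252, 0.1777]
ee_rot: [0.0, 0.863, 0.505, 0.0]
ft_force: [0.2, -0.1, 0.6]
finger_gap: -0.0
grasp_force: 0.0
```

```bash
python3 - <<'E'
from h import *
to([.5724,-.2283,.1545])
head([.576,-.226,.058,-2.075,1.45])
E
```

```text
t 6.9 pos [ 0.5745 -0.2252  0.1777] yaw of tool y -29.29 ft [ 0.2 -0.1  0.6] gap -0.0 0.0
shift [-0.018 -0.002  0.116]
148 0.0007 tip [ 0.5744 -0.227   0.0471] yaw -1.022 elev 79.7 TCP s 0.128 tip from TCP tool [-0.0013  0.0011  0.1303]
```

```bash
python3 - <<'E'
from h import *
im,d=vision.snapshot('scene'); np.savez('s5.npz',im=im,d=d); t,dt=vision.snapshot('top'); np.savez('t5.npz',im=t,d=dt)
a=cv2.resize(im[90:210,230:350],None,fx=3.3,fy=3.3,interpolation=cv2.INTER_CUBIC); b=cv2.resize(t[140:260,260:380],None,fx=3.3,fy=3.3,interpolation=cv2.INTER_CUBIC)
cv2.imwrite('pics/s5.png',np.hstack([a,b]))
E
```

```text
(no output)
```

View pics/s5.png

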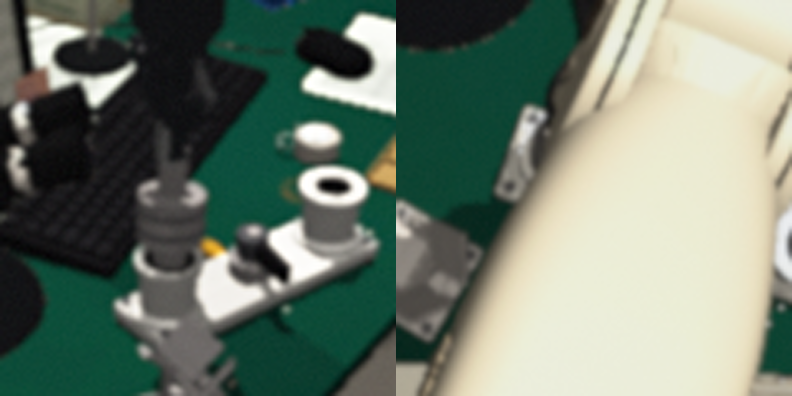

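```bash
python3 - <<'E'
from h import *
A=np.load('s5.npz'); im,d=A['im'],A['d']; W=cloud('scene',d); o=get_obs()['position']; Mt=M()
k=(np.hypot(W[...,0]-.574,W[...,1]+.227)<.05)&(W[...,2]>.085)&(im.max(2)>60)
for a in np.arange(.085,.19,.01):
    q=W[k&(W[...,2]>=a)&(W[...,2]<a+.01)]
    if len(q): 
        t=(q-o)@Mt; print(round(a,3),len(q),'tool x,y mean',t[:,:2].mean(0).round(4),'min',t[:,:2].min(0).round(4),'max',t[:,:2].max(0).round(4))
k2=(np.hypot(W[...,0]-.574,W[...,1]+.227)<.06)&(W[...,2]>.15)&(im.max(2)<=60)
q=(W[k2]-o)@Mt; q=q[q[:,2]>-.01]; print('dark fingers',len(q),q.mean(0),q.min(0),q.max(0))
c=-cam('scene')[3][:3,:3].T@cam('scene')[3][:3,3]; print('cam dir tool',Mt.T@(c-o)/np.linalg.norm(c-o))
for p0 in ([.574,-.227,.047,-1.02,1.4],[.574,-.227,.047,-2.08,1.5],[.574,-.227,.04,1.06,1.5]):
    p,n,r,a,P=fit_head(W,im,p0,.085); print(n,r,p.round(4),'axis tool',(Mt.T@a).round(3),'s125 in tool',(Mt.T@(p[:3]+.125*a-o)).round(4))
E
```

```text
0.085 20 tool x,y mean [ 0.0022 -0.006 ] min [-0.0107 -0.0101] max [0.0112 0.0029]
0.095 19 tool x,y mean [ 0.0044 -0.0122] min [-0.0247 -0.0213] max [0.0246 0.0076]
0.105 40 tool x,y mean [ 0.0057 -0.0132] min [-0.0281 -0.0217] max [0.0248 0.0057]
0.115 50 tool x,y mean [ 0.0033 -0.01  ] min [-0.0281 -0.0205] max [0.0223 0.008 ]
0.125 30 tool x,y mean [ 0.0027 -0.0107] min [-0.0232 -0.0197] max [0.0221 0.0058]
0.135 146 tool x,y mean [-0.0025  0.0041] min [-0.0377 -0.0168] max [0.0239 0.043 ]
0.145 42 tool x,y mean [-0.0006  0.0038] min [-0.0148 -0.0152] max [0.0197 0.0235]
0.155 24 tool x,y mean [-0.0044  0.008 ] min [-0.0144  0.0029] max [0.0042 0.0137]
0.165 20 tool x,y mean [-0.0067  0.0084] min [-0.0156  0.004 ] max [0.002  0.0131]
0.175 3 tool x,y mean [-0.0018  0.0001] min [-0.0097 -0.0026] max [0.0071 0.0047]
0.185 4 tool x,y mean [ 0.0096 -0.0042] min [ 0.0048 -0.0061] max [ 0.0121 -0.0026]
dark fingers 19 [-0.00970694  0.01228997  0.00716826] [-0.02523375 -0.0068006  -0.0097269 ] [0.00417376 0.02236142 0.02000102]
cam dir tool [ 0.40902577 -0.74275353 -0.53010859]
153 0.0007523657812371146 [ 0.5748 -0.2281  0.0455 -0.9938  1.419 ] axis tool [-0.07   0.133 -0.989] s125 in tool [-0.0103  0.019   0.0083]
153 0.0007093425878574554 [ 0.5749 -0.2282  0.0455 -0.995   1.4212] axis tool [-0.069  0.131 -0.989] s125 in tool [-0.0102  0.0188  0.0082]
153 0.0007093412874702963 [ 0.5749 -0.2282  0.0455  2.1466  1.7204] axis tool [-0.069  0.131 -0.989] s125 in tool [-0.0102  0.0188  0.0082]
```

The stub has slipped out and now leans about 8° against the closed fingers, with the nose in the wide socket about 14 mm short of home. I'll back the fingers off slowly so it settles without dropping.

send_rows(
  moves=[
    [0.005,-0.009,0,0,0],
    [0.009,-0.018,0,0,0],
    [0.014,-0.027,0,0,0],
    [0.018,-0.036,0,0,0],
    [0.023,-0.045,0,0,0],
    [0.027,-0.054,0,0,0],
    [0.032,-0.063,0,0,0],
    [0.036,-0.072,0,0,0],
  ],
)

```text
clock: 7.85
position: [0.5647, -0.2124, 0.1774]
ee_rot: [0.0, 0.863, 0.505, 0.0]
ft_force: [0.5, 0.2, 0.1]
finger_gap: -0.0002
grasp_force: 0.0
```

```bash
python3 - <<'E'
from h import *
to([.5724,-.2283,.1545])
head([.5748,-.228,.042,-1.,1.45])
E
```

```text
t 7.85 pos [ 0.5647 -0.2124  0.1774] yaw of tool y -29.34 ft [0.5 0.2 0.1] gap -0.0002 0.0
shift [-0.051  0.073  0.115]
194 0.0008 tip [ 0.5777 -0.2309  0.0333] yaw -0.485 elev 91.2 TCP s 0.1446 tip from TCP tool [-0.0099  0.0207  0.1442]
```

send_rows(
  moves=[
    [0.02,-0.04,0,0,0],
    [0.05,-0.1,0,0,0],
    [0.05,-0.1,-0.1,0,0],
    [0.05,-0.1,-0.3,0,0],
    [0,0,-0.4,0,0],
    [-0.3,0.3,-0.4,0,0],
    [-0.55,0.55,-0.4,0,0],
    [-0.55,0.55,-0.4,0,0],
  ],
)

```text
clock: 8.7
position: [0.6058, -0.3577, 0.2584]
ee_rot: [0.001, 0.863, 0.505, 0.0]
ft_force: [1.6, 0.2, -0.4]
finger_gap: -0.0001
grasp_force: 0.0
```

```bash
python3 - <<'E'
from h import *
to([.5,-.4,.2])
im=head([.5777,-.231,.0333,-.5,1.55])
c=im[90:210,230:350]; cv2.imwrite('pics/s6.png',cv2.resize(c,None,fx=4.5,fy=4.5,interpolation=cv2.INTER_CUBIC))
E
```

```text
t 8.7 pos [ 0.6058 -0.3577  0.2584] yaw of tool y -29.27 ft [ 1.6  0.2 -0.4] gap -0.0001 0.0
shift [-0.443 -0.358  0.291]
265 0.0009 tip [ 0.5747 -0.2301  0.0332] yaw -0.337 elev 89.6 TCP s 0.2202 tip from TCP tool [ 0.1039 -0.095   0.2192]
```

View pics/s6.png

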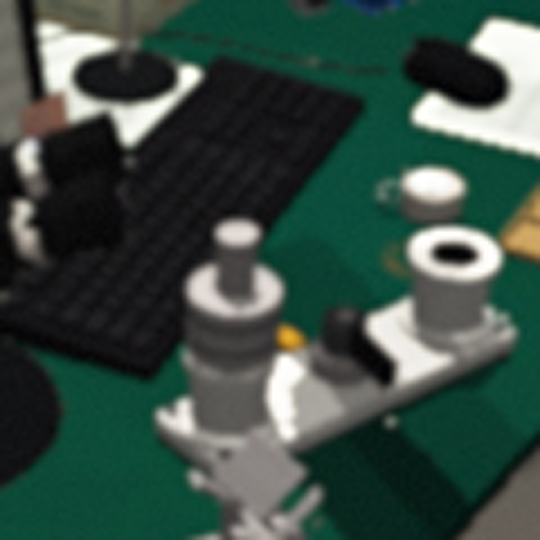

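The filter head stands upright and seated in the wide socket (235,300); the black handle (375,360) is still in the middle. Next I'll move the shut fingers to the handle's far side.

```bash
python3 - <<'E'
from h import *
to([.4957,-.3419,.25])
E
```

```text
t 8.75 pos [ 0.6063 -0.3666  0.2528] yaw of tool y -29.68 ft [-0.1 -4.9 -4.6] gap -0.0001 0.0
shift [-0.167 -0.541  0.015]
```

send_rows(
  moves=[
    [-0.18,-0.25,0,-0.05,0],
    [-0.18,-0.45,0,-0.095,0],
    [-0.18,-0.53,0,-0.095,0],
    [-0.18,-0.53,0,-0.095,0],
    [-0.18,-0.53,0,-0.095,0],
  ],
)

```text
clock: 9.25
position: [0.4956, -0.3363, 0.2583]
ee_rot: [0.001, 0.809, 0.588, 0.0]
ft_force: [0.4, -0.5, 0.2]
finger_gap: 0.0001
grasp_force: 0.0
```

```bash
python3 - <<'E'
from h import *
to([.4957,-.3419,.072])
im,d=vision.snapshot('scene'); W=cloud('scene',d)
# handle: dark pixels near hub at height ~65mm
k=(im.max(2)<60)&(abs(W[...,2]-.065)<.006)&(np.hypot(W[...,0]-.5417,W[...,1]+.3231)<.07)
q=W[k]; X=np.array([.952,-.307]);Y=np.array([.307,.952]); r=(q[:,:2]-[.5417,-.3231]); m=np.c_[r@X,r@Y]
print(len(q),'manifold xy mean',m.mean(0),m.min(0),m.max(0))
E
```

```text
t 9.25 pos [ 0.4956 -0.3363  0.2583] yaw of tool y -17.94 ft [ 0.4 -0.5  0.2] gap 0.0001 0.0
shift [-0.026  0.007  0.931]
46 manifold xy mean [-0.02955069  0.00927589] [-0.05597716  0.00196375] [0.00489188 0.01617005]
```

send_rows(
  moves=[
    [-0.03,0.005,0.2,0,0],
    [-0.03,0.005,0.4,0,0],
    [-0.03,0.005,0.6,0,0],
    [-0.03,0.005,0.75,0,0],
    [-0.03,0.005,0.87,0,0],
    [-0.03,0.005,0.93,0,0],
    [-0.03,0.005,0.93,0,0],
  ],
)

```text
clock: 10.0
position: [0.4942, -0.3418, 0.0693]
ee_rot: [-0.002, 0.809, 0.588, -0.001]
ft_force: [0.1, 0.0, -0.2]
finger_gap: 0.0001
grasp_force: 0.0
```

```bash
python3 - <<'E'
from h import *
to([.4957,-.3419,.072])
E
```

```text
t 10.0 pos [ 0.4942 -0.3418  0.0693] yaw of tool y -17.91 ft [ 0.1  0.  -0.2] gap 0.0001 0.0
shift [ 0.002  0.007 -0.014]
```

send_rows(
  moves=[
    [0,0,-0.038,0,0],
    [0.04,0.01,-0.038,0,0],
    [0.08,0.01,-0.038,0,0],
    [0.125,0,-0.038,0,0],
    [0.16,-0.005,-0.038,0,0],
    [0.195,-0.01,-0.038,0,0],
    [0.235,0.005,-0.038,0,0],
    [0.235,0.005,-0.038,0,0],
  ],
)

```text
clock: 10.8
position: [0.5104, -0.297, 0.079]
ee_rot: [0.0, 0.808, 0.589, 0.0]
ft_force: [-1.0, -0.3, -0.4]
finger_gap: -0.0001
grasp_force: 0.0
```

```bash
cat >> h.py <<'E'
def handle():
    im,d=vision.snapshot('scene'); W=cloud('scene',d); X=np.array([.952,-.307]);Y=np.array([.307,.952])
    k=(im.max(2)<60)&(abs(W[...,2]-.062)<.008)&(np.hypot(W[...,0]-.5417,W[...,1]+.3231)<.07)
    r=W[k][:,:2]-[.5417,-.3231]; m=np.c_[r@X,r@Y]; print(len(m),'handle man. mean',m.mean(0),m.min(0),m.max(0))
    r=get_obs()['position'][:2]-[.5417,-.3231]; print('tool man.',r@X,r@Y); return im
E
python3 - <<'E'
from h import *
to([.4957,-.3419,.077]); im=handle()
cv2.imwrite('pics/s7.png',cv2.resize(im[90:210,230:350],None,fx=4.5,fy=4.5,interpolation=cv2.INTER_CUBIC))
E
```

```text
t 10.8 pos [ 0.5104 -0.297   0.079 ] yaw of tool y -17.86 ft [-1.  -0.3 -0.4] gap -0.0001 0.0
shift [-0.236 -0.001  0.01 ]
71 handle man. mean [-0.02600697  0.01021721] [-0.05552657  0.00345581] [0.00499319 0.01690718]
tool man. -0.03786261809059262 0.01469831882334633
```

View pics/s7.png

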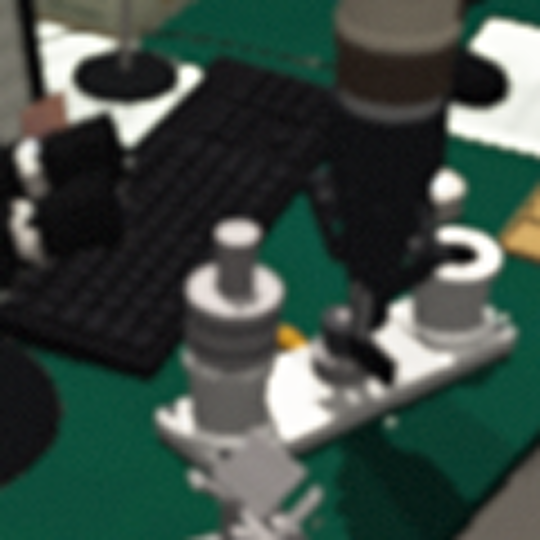

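```bash
python3 - <<'E'
from h import *
im,d=vision.snapshot('scene'); W=cloud('scene',d); o=get_obs()['position']; T=(W-o)@M(); print(o)
k=(im.max(2)<75)&(np.hypot(W[...,0]-.525,W[...,1]+.31)<.075)&(W[...,2]>.04)&(W[...,2]<.16)
v,u=np.nonzero(k)
for r in range(v.min(),v.max()+1,2):
    s=v==r
    if s.any():
        print(r,[(int(uu),*(1000*T[r,uu]).round().astype(int).tolist(),int(1000*W[r,uu,2])) for uu in u[s][::4]])
E
```

```text
[ 0.50997252 -0.29788024  0.07898183]
135 [(299, 10, 53, -80, 159)]
137 [(299, 12, 51, -75, 154), (303, 4, 42, -77, 155)]
139 [(300, 13, 45, -72, 150)]
141 [(301, 9, 44, -64, 142)]
143 [(302, 9, 39, -60, 138), (306, 18, 14, -76, 154), (321, -14, -15, -79, 157)]
145 [(302, 14, 34, -57, 135), (306, 10, 21, -62, 140), (310, 18, -3, -78, 156), (319, -7, -14, -74, 153)]
147 [(303, 13, 29, -52, 131), (307, 12, 15, -59, 138), (311, 18, -8, -74, 152), (315, 7, -13, -72, 150), (319, -12, -11, -64, 142)]
149 [(306, 10, 20, -49, 128), (310, 7, 6, -55, 134), (314, 8, -11, -65, 143), (318, -7, -12, -59, 138)]
151 [(307, 12, 12, -47, 125), (311, 14, -6, -57, 136), (315, 6, -14, -59, 137), (319, 13, -37, -73, 152), (323, 10, -49, -79, 158)]
153 [(307, 8, 16, -36, 115), (311, 14, -6, -51, 129), (315, 13, -21, -58, 137), (319, 16, -40, -69, 148)]
155 [(307, 4, 19, -26, 105), (311, 9, -2, -39, 118), (315, 13, -22, -52, 130)]
157 [(307, 6, 16, -21, 100), (311, 7, -1, -31, 110), (315, 1, -11, -34, 113)]
159 [(291, 67, 18, -38, 116), (312, 5, -4, -25, 104)]
161 [(291, 67, 18, -31, 109), (309, 12, 0, -19, 97), (313, 7, -11, -22, 101)]
163 [(301, 1, 45, 19, 60), (305, -4, 33, 14, 64), (309, 11, 1, -10, 89)]
165 [(302, 0, 42, 25, 53), (306, -9, 33, 23, 55), (310, -10, 16, 15, 64)]
167 [(291, 58, 26, -1, 80), (306, -5, 28, 27, 52), (310, -5, 11, 17, 61)]
169 [(305, -7, 34, 38, 40), (309, -4, 14, 26, 53), (313, -5, -2, 16, 62)]
171 [(310, -2, 6, 27, 51), (314, -1, -11, 17, 61)]
173 [(312, -3, -2, 30, 48), (316, -6, -16, 24, 55)]
175 [(316, -4, -19, 28, 50)]
```

The fingers went over the handle, so the real fingertips end higher than their nominal reach. I'll go back and come in lower.

send_rows(
  moves=[
    [0,0,-0.15,0,0],
    [-0.12,0,-0.15,0,0],
    [-0.235,0,-0.15,0,0],
    [-0.245,0,0,0,0],
    [-0.245,0,0.1,0,0],
    [-0.245,0,0.13,0,0],
    [-0.245,0,0.13,0,0],
    [-0.245,0,0.13,0,0],
  ],
)

```text
clock: 11.7
position: [0.4952, -0.3451, 0.0539]
ee_rot: [0.001, 0.809, 0.588, 0.0]
ft_force: [-0.0, -0.6, -0.3]
finger_gap: 0.0001
grasp_force: 0.0
```

```bash
python3 - <<'E'
from h import *
to([.4957,-.3419,.05]); im=handle()
im,d=vision.snapshot('scene'); W=cloud('scene',d); o=get_obs()['position']; T=(W-o)@M()
k=(im.max(2)<75)&(np.hypot(T[...,0],T[...,1])<.03)&(T[...,2]>-.09)&(W[...,2]>.015)
for a in range(-90,40,10):
    q=T[k&(T[...,2]>=a/1000)&(T[...,2]<a/1000+.01)]
    if len(q): print(a,len(q),q.min(0).round(3),q.max(0).round(3))
E
```

```text
t 11.7 pos [ 0.4952 -0.3451  0.0539] yaw of tool y -17.94 ft [-0.  -0.6 -0.3] gap 0.0001 0.0
shift [ 0.016 -0.003  0.019]
69 handle man. mean [-0.02983089  0.00871877] [-0.05689383 -0.03494964] [0.00674353 0.01721582]
tool man. -0.037161116599366696 -0.03519014856184137
-90 38 [-0.004 -0.025 -0.09 ] [ 0.019  0.018 -0.08 ]
-80 41 [-0.015 -0.018 -0.08 ] [ 0.019  0.021 -0.07 ]
-70 32 [-0.016 -0.027 -0.07 ] [ 0.017  0.028 -0.06 ]
-60 50 [-0.012 -0.029 -0.06 ] [ 0.015  0.027 -0.051]
-50 22 [ 0.004 -0.014 -0.05 ] [ 0.014  0.027 -0.041]
-40 25 [-0.006 -0.014 -0.04 ] [ 0.014  0.015 -0.03 ]
-30 23 [-0.005 -0.01  -0.029] [ 0.013  0.007 -0.02 ]
-20 12 [-0.004 -0.012 -0.019] [ 0.011  0.005 -0.01 ]
-10 1 [-0.007 -0.002 -0.004] [-0.007 -0.002 -0.004]
```

send_rows(
  moves=[
    [0,0,0.06,0,0],
    [0,0,0.06,0,0],
    [0.05,0,0.06,0,0],
    [0.1,0,0.06,0,0],
    [0.14,0,0.06,0,0],
    [0.175,-0.005,0.06,0,0],
    [0.205,-0.005,0.06,0,0],
    [0.205,-0.005,0.06,0,0],
  ],
)

```text
clock: 12.6
position: [0.5066, -0.3043, 0.0413]
ee_rot: [-0.0, 0.808, 0.589, 0.0]
ft_force: [0.1, -0.6, -0.0]
finger_gap: -0.0003
grasp_force: 0.4
```

```bash
python3 - <<'E'
from h import *
to([.4957,-.3419,.05]); im=handle()
E
```

```text
t 12.6 pos [ 0.5066 -0.3043  0.0413] yaw of tool y -17.88 ft [ 0.1 -0.6 -0. ] gap -0.0003 0.42033897603687365
shift [-0.196  0.006 -0.044]
98 handle man. mean [-0.02628703  0.02042489] [-0.05336482  0.00271677] [0.01028016 0.04260964]
tool man. -0.03926059747640497 0.007064363916368582
```

send_rows(
  moves=[
    [0.03,0.01,0,0,0],
    [0.055,0.02,0,0,0],
    [0.075,0.035,0,0,0],
    [0.09,0.05,0,0,0],
    [0.105,0.065,0,0,0],
    [0.11,0.08,0,0,0],
    [0.115,0.095,0,0,0],
    [0.115,0.1,0,0,0],
  ],
)

```text
clock: 13.45
position: [0.5326, -0.2889, 0.0407]
ee_rot: [-0.001, 0.809, 0.588, 0.0]
ft_force: [-1.8, 0.9, 0.6]
finger_gap: 0.0001
grasp_force: 1.2
```

```bash
python3 - <<'E'
from h import *
to([.4957,-.3419,.05]); im=handle(); head([.5747,-.230,.0332,-.34,1.56])
cv2.imwrite('pics/s8.png',cv2.resize(im[90:210,230:350],None,fx=4.5,fy=4.5,interpolation=cv2.INTER_CUBIC))
E
```

```text
t 13.45 pos [ 0.5326 -0.2889  0.0407] yaw of tool y -17.91 ft [-1.8  0.9  0.6] gap 0.0001 1.1580822989344597
shift [-0.309 -0.094 -0.047]
62 handle man. mean [-0.01298215  0.04016035] [-0.03206413  0.00228148] [0.00623555 0.05944353]
tool man. -0.01901892226604117 0.02978078725850962
271 0.0009 tip [ 0.5772 -0.2316  0.0332] yaw -0.392 elev 90.8 TCP s 0.0078 tip from TCP tool [0.0682 0.0247 0.0076]
```

View pics/s8.png

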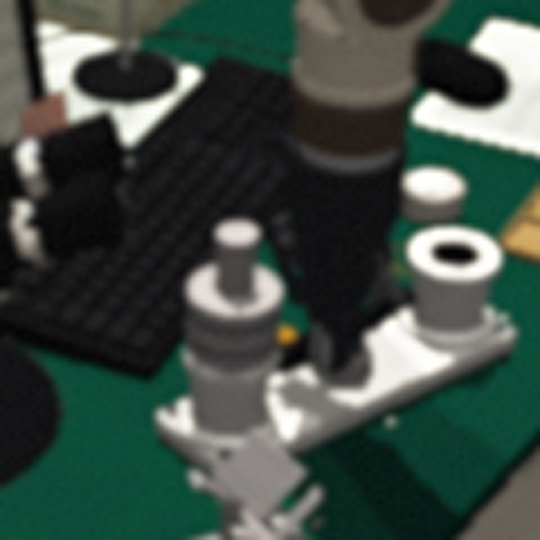

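The handle is close to pointing at the head, and the head has not moved. I'll press on in small steps until I feel the stop.

send_rows(
  moves=[
    [0,0.01,0,0,0],
    [0,0.02,0,0,0],
    [0,0.03,0,0,0],
    [0,0.03,0,0,0],
    [0,0.03,0,0,0],
  ],
)

```text
clock: 14.05
position: [0.5338, -0.2891, 0.0406]
ee_rot: [-0.004, 0.809, 0.588, -0.002]
ft_force: [-10.9, 5.4, 7.5]
finger_gap: 0.0
grasp_force: 6.6
```

```bash
python3 - <<'E'
from h import *
to([.4957,-.3419,.05]); im=handle()
E
```

```text
t 14.05 pos [ 0.5338 -0.2891  0.0406] yaw of tool y -17.95 ft [-10.9   5.4   7.5] gap 0.0 6.6295793652534485
shift [-0.31  -0.1   -0.047]
61 handle man. mean [-0.01159411  0.0380025 ] [-0.03032366 -0.00076089] [0.00941697 0.05718994]
tool man. -0.01800635383039484 0.029972198757533923
```

send_rows(
  moves=[
    [0,-0.05,0,0,0],
    [-0.05,-0.15,0,0,0],
    [-0.15,-0.3,-0.1,0,0],
    [-0.2,-0.35,-0.35,0,0],
    [-0.3,-0.35,-0.6,0,0],
    [-0.5,-0.4,-0.8,0,0],
    [-0.5,-0.4,-0.8,0,0],
    [-0.5,-0.4,-0.8,0,0],
  ],
)

```text
clock: 14.9
position: [0.4322, -0.3643, 0.2036]
ee_rot: [0.003, 0.809, 0.587, 0.001]
ft_force: [0.3, 0.9, -0.3]
finger_gap: 0.0002
grasp_force: 0.0
```

```bash
python3 - <<'E'
from h import *
head([.5747,-.230,.0332,-.34,1.56])
X=np.array([.952,-.307]);Y=np.array([.307,.952])
for n in ('scene','top'):
    im,d=vision.snapshot(n); W=cloud(n,d)
    k=(im.max(2)<70)&(abs(W[...,2]-.062)<.007)&(np.hypot(W[...,0]-.5417,W[...,1]+.3231)<.068)
    r=W[k][:,:2]-[.5417,-.3231]; m=np.c_[r@X,r@Y]; far=m[(m[:,1]>.025)]; print(n,len(m),len(far))
    if len(far)>5:
        c=np.polyfit(m[m[:,1]>.0,1],m[m[:,1]>.0,0],1); print('far mean',far.mean(0),'angle from +y deg (slope)',np.degrees(np.arctan(c[0])),'via mean',np.degrees(np.arctan2(far[:,0].mean(),far[:,1].mean())))
print(get_obs()['position'])
E
```

```text
268 0.001 tip [ 0.575  -0.2301  0.0328] yaw -0.238 elev 89.5 TCP s 0.1676 tip from TCP tool [0.1704 0.0951 0.1687]
scene 72 40
far mean [0.00046723 0.04148141] angle from +y deg (slope) 6.173994808814366 via mean 0.6453241622239189
top 58 35
far mean [-0.00183441  0.04104156] angle from +y deg (slope) 4.350558244529584 via mean -2.5592149493130405
[ 0.43098988 -0.36069567  0.19912109]
```

```bash
python3 -c "
from h import *
print(workorder.sign_off())"
```

```text
the job is handed in; nothing more can be done
None
```

I handed the job in without a verdict back: the filter head measured upright and fully home in the wide socket and released, with the handle at its stop pointing at it, but the stub slipped from the fingers during righting and the head settled the last 14 mm on its own, its speed not measured.

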